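Clip the sample card into the reader and select its program

ROBOT

A 6-joint arm with a two-finger parallel gripper is mounted at the origin on the work surface. World frame = base frame: x ahead of the robot, y to its left, z up, the work surface at z = 0. Lengths are in m, angles in rad, forces in N, time in s.
With the tool pointing down it reaches from about 0.35 to 0.975 m from the base axis. Payload 4.9 kg.
Tool frame: the origin (TCP) lies on the centre line of the jaws, within the pads' length; the fingertips stand 22 mm ahead of it and the grasp point (between the pads) lies 3 mm ahead of it (manip.tcp_to_tips is the distance from the TCP to the fingertips, in m); z points along the fingers, x is the direction in which the jaws open and shut, and the axes are right-handed (so a half turn about z gives the same grasp; the last joint's range is limited). The gripper opens to 85 mm and grips with 20 to 120 N. Pads are 22 mm wide; open, the fingers measure 114 mm over their backs; the gripper's body (76 mm by 85 mm) begins 54 mm behind the grasp point. The pads swing forward as they close: fully open they stand 13 mm farther back than shut.
Start: joints at [-1.221, 0.053, 1.613, -0, 1.476, -0.119], TCP at [0.282, -0.558, 0.253] pointing down, gripper open.
Joint ranges: [-3.01, 3.01], [-1.01, 2.22], [0.06, 2.58], [-1.02, 4.17], [0.09, 2.62], [-3.14, 3.14]. Speed limits (rad/s): [2.57, 2.57, 3.14, 3.14, 3.14, 3.14].

INTERFACE

Orientations are given as a unit quaternion [w, x, y, z].
In Python, from plant import manip gives the robot as it stands.
- The arm moves only by the shell command python3 -m pendant 'ROWS'. ROWS is a JSON object of lists of equal length, an entry for each row: "linear": the shift along the tool's x, y, z in cm, a list of three; "rotation": the turn, a rotation vector about the tool's x, y, z in degrees, a list of three; "grip": the closure, from 0 (fully open) to 1 (shut). A call has exactly 10 rows; each row is the pose to reach, as a shift and turn from the pose commanded when the call began, along the tool's axes at that moment; what a row does not reach only later rows make up. A row lasts 1/12 s, in which the tool goes at most 41.7 mm and 7.16 degrees, less where a joint would pass 70% of its speed; a pose out of reach is approached as far as the arm can. A call with a gripper value outside its range is refused whole. The fingers move at their own pace and stop on an object; the grip force is fixed at half the most. Time passes only in rows, so rows that repeat a pose let the fingers close, or fill a call up. It gives the time, the measured TCP pose, the force and the opening at its end, in the units of the state.
- manip.state(): the state, without advancing time (a new reading comes with each control period).
- manip.grab_frame(name): name is "scene" or "side" or "wrist"; returns the picture (400x640x3 uint8, red, green, blue); there is no depth.
- manip.calibration(name): a dict with "fx", "fy", "cx", "cy" (pixels), "k1" (the pictures are not rectified: a ray, as slopes to the right and down, at radius r is drawn at 1 + k1 r^2 times it, then the intrinsics apply), "cam_to_world" (4x4, takes a point from camera to world coordinates). Camera axes: x right, y up, looking along -z (the intrinsics and any distortion apply to the point x, -y, -z); pixel columns grow to the right and rows downward; lengths in m; the calibration is good to about 2 mm. A picture is of the moment at which its call begins: read the wrist's pose just before it. calibration takes no time and is no camera call; for the wrist camera it gives the pose at the moment of the call.
- manip.job_done(): hands the job in, once; it reports no verdict.
The state is a dict: "time": time; "joint_pos": joint angles; "joint_vel": joint speeds; "joint_efforts": joint torques, N m; "tool_pos": TCP position; "tool_rot": TCP orientation; "contact_force": force on the tool from outside, world axes, zero at the start; "ft_torque": the same for the moment, N m; "gripper_width": opening from 0.0 (shut) to 1.0 (fully open).
Only numpy, scipy, OpenCV 4.12 (cv2) and the standard library are available. Lean on these libraries where they do the work, as an engineer would, in place of code of your own. Each camera call takes 0.05 s, during which the arm holds its last target. There are 200 camera calls.

TASK

Take the sample card (the tall one with the thick grip rib along its top) out of the card rack and press its lower edge straight down into the sprung clip on the reader until it is fully home, upright and left standing there. Then turn the reader's selector knob so that its pointer clicks in at the three-dot mark. Leave the two plain cards in the rack and the small jar where it stands.

Things in the scene. Friction and masses are not known exactly. Their poses are not given: they have to be found in the camera images.
- console: Card reader, a white flat-topped box fixed to the bench, 170 (its x) x 270 (y) x 60 mm high. Origin: centre of its underside; front faces -x. Selector knob on top at (-15, -70) mm in its frame, clip at (-5, +78) mm. Black marks on the top around the knob's +x side, clockwise from above: a bar, then rows of one, two, three and four dots.
- clip_floor (a point): Centre of the clip's bed on the reader, 66 mm above the bench: the middle of the card's lower edge belongs here when home. Axes as the reader's. A 6 mm thick cheek, 20 mm high above the bed, closes each end of the clip: inner faces at x = -35 and +35 mm. The card's x goes along x, either way round.
- clip_mouth (a point): Middle of the clip's mouth, 25 mm above the bed. Two 64 mm long steel jaws along x, at +y and -y, each sprung and sliding outward up to 6 mm. At rest 1 mm apart up to 13 mm above the bed; above that, lips flare to a 12 mm wide mouth. Pressing the card in takes about 5 to 10 N; it will not fall in by its own weight.
- selector (a joint): Knob angle, rad, growing clockwise from above. Clicks: 0 bar mark, 0.45 one dot, 0.90 two, 1.35 three, 1.80 four dots; stops just beyond both ends. The pointer lies at the angle (0.90 - value) from the reader's +x, counter-clockwise positive. The detent resists with up to about 0.07 N m, tips over half way between clicks and draws the released knob into the nearest.
- selector_grip (a point): On the knob's axis, 30 mm above the reader's top: the height to pinch. Black disc 44 mm across, its top 8 mm above the reader's top, with a straight grip bar 42 mm long (along the pointer), 14 mm thick, top 42 mm above the reader's top; a white line marks the pointer end. This point's axes turn with the knob but are not along the bar.
- card_rack: Grey rack fixed to the bench, 85 (x) x 132 (y) x 28 mm high, with three slots along its x at y = -40, 0 and +40 mm, 6.4 mm wide, 20 mm deep (slot floor 8 mm above the bench). Origin: centre of its underside.
- sample_card: The sample card: upright white plastic plate 50 mm wide (its x), 5 mm thick (its y), 70 mm tall, 25 to 50 g, the same both ways round. A grip rib 40 mm wide (x) and 12 mm thick (y) covers its upper 22 mm. Origin: middle of its lower edge, z up. Stands in any one of the rack's three slots, its x along the slot.
- blank_a: Plain card without rib, 50 x 5 x 34 mm tall, standing in one of the other slots. Origin: middle of its lower edge. To be left there.
- blank_b: A second plain card, the same as the first, in the remaining slot. To be left there.
- jar: Bystander: small amber jar, 32 mm across, 45 mm tall, standing between rack and reader. Origin: centre of underside.
Mind the look-alikes: they are no part of the job. Leave any green look-alike of the sample_card alone.

How it is judged:
By the outcome, as a careful person would: the job done as asked, in the order asked, and still so for the second after the job is handed in, with the robot touching nothing.
It also fails if it takes over 45 s, if anything falls off the work surface, if the arm or the gripper's body presses on something with over 40 N, if the wrist force passes 120 N, or if a joint passes its speed limit or range.

## Working session

There is one attempt and no reset: what is moved stays moved. The work goes in short steps, Python scripts to look and compute and a shell command to move; the robot and the scene stay as the last step left them, time stands still between calls to the robot, and variables do not carry over. Pictures are saved under pics/ and viewed, about 8 in all and at most 12, crops included, and the job is handed in when it is done.

```bash
ls; mkdir -p pics; python3 - <<'E'
from plant import manip
import cv2,numpy as np
print(manip.state())
for n in("scene","side"):
    im=manip.grab_frame(n); cv2.imwrite(f"pics/{n}0.png",im[:,:,::-1])
    c=manip.calibration(n); print(n,c)
E
```

```text
pics
{'time': 0.0, 'joint_pos': array([-1.22097945e+00,  5.33269660e-02,  1.61428761e+00, -8.47767380e-06,
        1.47600424e+00, -1.18994430e-01]), 'joint_vel': array([-0.00209333, -0.00043542, -0.00124358, -0.00023323,  0.00172884,
       -0.0008603 ]), 'joint_efforts': array([ 3.06512802e-04, -3.93675399e+01, -3.70180643e+01, -2.05190081e-04,
        6.79917153e-03,  4.75839613e-06]), 'tool_pos': array([ 0.28219363, -0.55701934,  0.25208532]), 'tool_rot': array([-6.25791720e-04,  8.52005104e-01, -5.23532497e-01, -7.96703543e-04]), 'contact_force': array([ 0.80452246, -0.14808722, -0.4394378 ]), 'ft_torque': array([-0.01447327,  0.01175025, -0.03359972]), 'gripper_width': 1.0017617808961574}
scene {'fx': 376.4550509087811, 'fy': 376.4550509087811, 'cx': 316.5434127188613, 'cy': 202.38514860517395, 'k1': -0.04474100692368145, 'cam_to_world': array([[ 0.29386406, -0.80296874,  0.51854134,  0.92353679],
       [ 0.95569655,  0.23719242, -0.17430966, -0.05765156],
       [ 0.01697114,  0.54679152,  0.83709678,  0.68279928],
       [ 0.        ,  0.        ,  0.        ,  1.        ]])}
side {'fx': 391.2061902538572, 'fy': 391.2061902538572, 'cx': 323.2427847675715, 'cy': 198.70703233617172, 'k1': -0.020223325001253532, 'cam_to_world': array([[-0.97558311,  0.1622921 , -0.1479827 ,  0.40485972],
       [-0.21951867, -0.69901374,  0.68058162,  0.58408909],
       [ 0.00701108,  0.69644889,  0.71757215,  0.65247417],
       [ 0.        ,  0.        ,  0.        ,  1.        ]])}
```

View pics/scene0.png

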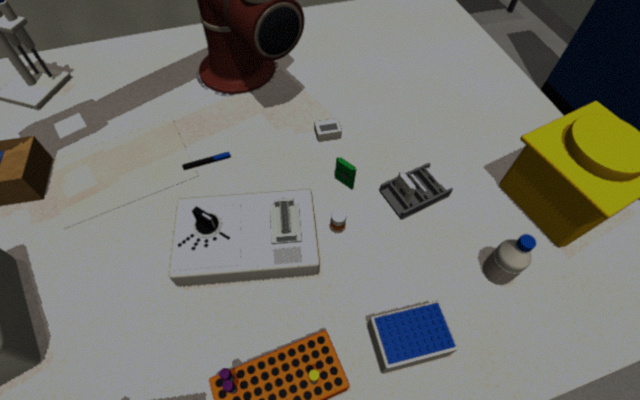

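View pics/side0.png

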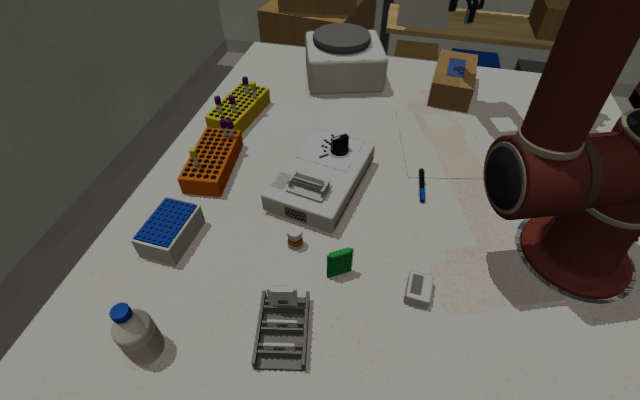

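Scene view: the reader is at about (245,235), with its knob at (207,222) and clip at (286,222). The rack is at (415,190) and the jar at (338,222). In the side view the rack is at (284,330) and the reader at (320,180).

Could be taken for the sample card:
- White card with rib in the rack's slot nearest the reader: scene (405,183), side (284,295).
- Green look-alike: scene (345,172), side (340,262). Excluded by its colour.
- Two low plain cards in the other slots: side (283,325) and (280,347).

I choose the tall white one and will check it in a close crop.

```bash
cat > h.py <<'E'
import numpy as np,cv2
from plant import manip
def ray(c,p):
    K=np.array([[c['fx'],0,c['cx']],[0,c['fy'],c['cy']],[0,0,1]])
    u=cv2.undistortPoints(np.array([[p]],float),K,np.array([c['k1'],0,0,0,0.]))[0,0]
    T=np.array(c['cam_to_world']); d=T[:3,:3]@[u[0],-u[1],-1]
    return T[:3,3],d/np.linalg.norm(d)
def onz(c,p,z):
    o,d=ray(c,p); return o+d*(z-o[2])/d[2]
def tri(cs,ps):
    A=np.zeros((3,3));b=np.zeros(3);R=[ray(c,p) for c,p in zip(cs,ps)]
    for o,d in R:
        M=np.eye(3)-np.outer(d,d);A+=M;b+=M@o
    x=np.linalg.solve(A,b); return x,[np.linalg.norm(np.cross(x-o,d)) for o,d in R]
def proj(c,P):
    T=np.linalg.inv(np.array(c['cam_to_world'])); q=T[:3,:3]@P+T[:3,3]
    u=np.array([q[0],-q[1]])/-q[2]; u=u*(1+c['k1']*(u@u)); return np.array([c['fx']*u[0]+c['cx'],c['fy']*u[1]+c['cy']])
E
python3 - <<'E'
import cv2,numpy as np
s=cv2.imread('pics/scene0.png');d=cv2.imread('pics/side0.png')
def crop(im,x,y,w,h):
    return cv2.convertScaleAbs(cv2.resize(im[y:y+h,x:x+w],(400,300),interpolation=cv2.INTER_CUBIC),alpha=1.3)
a=crop(s,165,180,160,120);b=crop(s,370,150,100,75);c=crop(d,255,125,132,99);e=crop(d,220,275,140,105)
cv2.imwrite('pics/crops.png',np.vstack([np.hstack([a,b]),np.hstack([c,e])]))
E
```

```text
(no output)
```

View pics/crops.png

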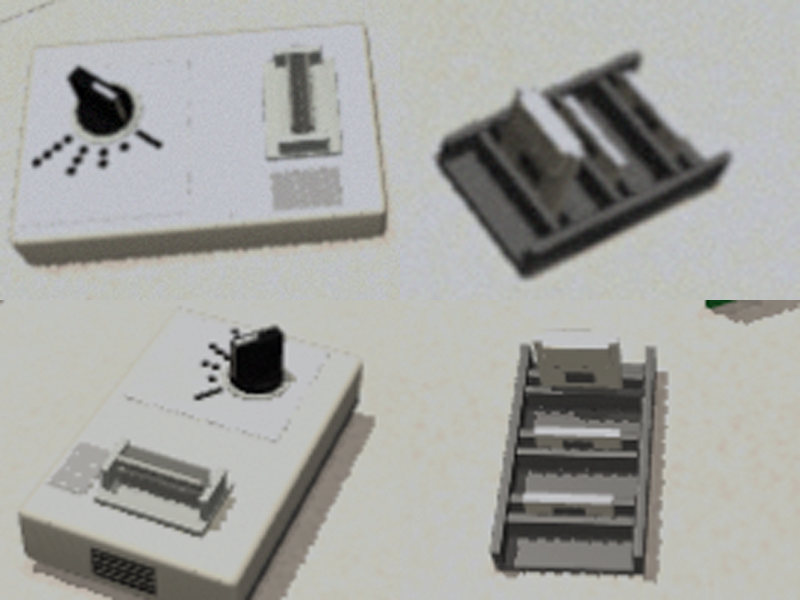

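```bash
python3 - <<'E'
from h import *
S=manip.calibration('scene');D=manip.calibration('side');W=manip.calibration('wrist')
a=lambda x,y:(165+x/2.5,180+y/2.5)
b=lambda x,y:(370+x/4,150+y/4)
c=lambda x,y:(255+x*.33,125+y*.33)
e=lambda x,y:(220+x*.35,275+y*.35)
np.set_printoptions(precision=4,suppress=True)
print('rdr scene',[onz(S,a(*p),.06) for p in((38,45),(365,25),(385,212),(15,240))])
print('rdr side',[onz(D,c(*p),.06) for p in((180,10),(360,60),(235,285),(22,215))])
print('card',onz(S,b(150,123),.078),onz(D,e(178,37),.078),tri([S,D],[b(150,123),e(178,37)]))
print('rack scene',[onz(S,b(*p),.028) for p in((40,155),(235,55),(330,155),(125,265))])
print('rack side',[onz(D,e(*p),.028) for p in((122,47),(255,47),(258,250),(95,250))])
print('ribends scene',onz(S,b(135,91),.078),onz(S,b(173,157),.078),'side',onz(D,e(136,37),.078),onz(D,e(220,37),.078))
print('knobtop',onz(S,a(98,92),.1),onz(D,c(257,35),.102))
print('clip',onz(S,a(300,100),.08),onz(D,c(165,180),.08))
T=W['cam_to_world'];print(W);s=manip.state()
from scipy.spatial.transform import Rotation as R
q=s['tool_rot'];M=R.from_quat(np.r_[q[1:],q[0]]).as_matrix();print('tool',M);print('cam in tool',M.T@(T[:3,3]-s['tool_pos']),M.T@T[:3,:3])
E
```

```text
rdr scene [array([ 0.451, -0.185,  0.06 ]), array([0.506 , 0.0701, 0.06  ]), array([0.6662, 0.0371, 0.06  ]), array([ 0.6128, -0.2181,  0.06  ])]
rdr side [array([ 0.6042, -0.2176,  0.06  ]), array([ 0.447 , -0.1847,  0.06  ]), array([0.4963, 0.0735, 0.06  ]), array([0.6549, 0.0435, 0.06  ])]
card [0.551  0.2589 0.078 ] [0.5444 0.2581 0.078 ] (array([0.5471, 0.2587, 0.0756]), [np.float64(0.0028323976393797743), np.float64(0.0028323976393798953)])
rack scene [array([0.5231, 0.2191, 0.028 ]), array([0.4902, 0.3517, 0.028 ]), array([0.5675, 0.3704, 0.028 ]), array([0.5993, 0.2347, 0.028 ])]
rack side [array([0.589 , 0.2446, 0.028 ]), array([0.507 , 0.2257, 0.028 ]), array([0.4742, 0.3495, 0.028 ]), array([0.5623, 0.3698, 0.028 ])]
ribends scene [0.5303 0.2601 0.078 ] [0.5735 0.2612 0.078 ] side [0.5684 0.2636 0.078 ] [0.5204 0.2525 0.078 ]
knobtop [ 0.5348 -0.1395  0.1   ] [ 0.5251 -0.1429  0.102 ]
clip [0.5708 0.0003 0.08  ] [0.5606 0.0066 0.08  ]
{'fx': 291.7186058415772, 'fy': 291.7186058415772, 'cx': 321.97262995174077, 'cy': 200.6040131024318, 'k1': -0.05385436621922111, 'cam_to_world': array([[ 0.4514,  0.8533,  0.2612,  0.3494],
       [-0.8923,  0.4328,  0.1283, -0.5227],
       [-0.0035, -0.291 ,  0.9567,  0.3727],
       [ 0.    ,  0.    ,  0.    ,  1.    ]])}
tool [[ 0.4518 -0.8921 -0.0006]
 [-0.8921 -0.4518  0.0018]
 [-0.0019 -0.0002 -1.    ]]
cam in tool [-0.0005 -0.0756 -0.1205] [[ 1.     -0.0001  0.0017]
 [ 0.0004 -0.9567 -0.2912]
 [ 0.0017  0.2912 -0.9567]]
```

```bash
python3 -m pendant '{"linear":[[-34,-40.5,-2],[-34,-40.5,-2],[-34,-40.5,-2],[-34,-40.5,-2],[-34,-40.5,-2],[-34,-40.5,-2],[-34,-40.5,-2],[-34,-40.5,-2],[-34,-40.5,-2],[-34,-40.5,-2]],"rotation":[[0,0,7],[0,0,14],[0,0,21],[0,0,28],[0,0,35],[0,0,38.5],[0,0,38.5],[0,0,38.5],[0,0,38.5],[0,0,38.5]],"grip":[0,0,0,0,0,0,0,0,0,0]}'
cat > go.py <<'E'
# usage: go.py x y z yaw(deg of tool x): prints linear cm / rotvec deg in tool axes from measured pose
import sys;from h import *
from scipy.spatial.transform import Rotation as R
def go(x,y,z,yaw):
    s=manip.state();q=s['tool_rot'];r=R.from_quat(np.r_[q[1:],q[0]])
    a=np.radians(yaw);X=np.array([np.cos(a),np.sin(a),0]);Z=np.array([0,0,-1.]);G=R.from_matrix(np.c_[X,np.cross(Z,X),Z])
    M=r.as_matrix()
    print('t',round(s['time'],2),'pos',s['tool_pos'].round(4),'yaw',np.degrees(np.arctan2(M[1,0],M[0,0])).round(1),'F',s['contact_force'].round(1),'w',round(s['gripper_width'],3),'j6',s['joint_pos'][5].round(2))
    print('lin cm',(100*M.T@(np.array([x,y,z])-s['tool_pos'])).round(2),'rot',np.degrees((r.inv()*G).as_rotvec()).round(2))
if __name__=='__main__': go(*map(float,sys.argv[1:]))
E
python3 go.py .49 -.07 .27 -101.5
```

```text
time: 0.93
tool_pos: [0.4452, -0.1744, 0.2687]
tool_rot: [-0.0, -0.632, 0.775, 0.0]
contact_force: [0.5, -0.5, -0.2]
gripper_width: 0.998
t 0.93 pos [ 0.4452 -0.1744  0.2687] yaw -101.7 F [ 0.5 -0.5 -0.2] w 0.998 j6 1.25
lin cm [-11.13  -2.27  -0.13] rot [ 0.01  0.   -0.16]
```

```bash
python3 -m pendant '{"linear":[[-3,-0.6,0],[-6,-1.2,0],[-9,-1.8,0],[-11,-2.2,0],[-11,-2.2,0],[-11,-2.2,0],[-11,-2.2,0],[-11,-2.2,0],[-11,-2.2,0],[-11,-2.2,0]],"rotation":[[0,0,0],[0,0,0],[0,0,0],[0,0,0],[0,0,0],[0,0,0],[0,0,0],[0,0,0],[0,0,0],[0,0,0]],"grip":[0,0,0,0,0,0,0,0,0,0]}'
python3 - <<'E'
from h import *
import pickle
c=manip.calibration('wrist');im=manip.grab_frame('wrist')
pickle.dump(c,open('w1.pkl','wb'));cv2.imwrite('pics/w1.png',im[:,:,::-1])
E
python3 go.py .48 .25 .25 -76
```

```text
time: 1.77
tool_pos: [0.4887, -0.0741, 0.269]
tool_rot: [-0.0, -0.631, 0.776, -0.0]
contact_force: [-0.9, -0.3, 0.1]
gripper_width: 1.002
t 1.82 pos [ 0.4887 -0.074   0.269 ] yaw -101.7 F [-0.2  0.4 -0.6] w 1.003 j6 1.47
lin cm [-31.54   7.43   1.9 ] rot [-0.000e+00 -1.000e-02 -2.572e+01]
```

View pics/w1.png

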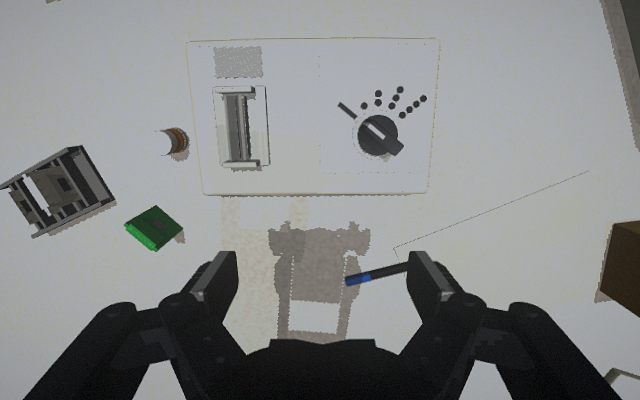

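The wrist view shows the reader's top with corners (187,40), (438,38), (428,194) and (204,194). The clip channel runs from (237,93) to (241,162). The knob is at about (378,136), with its white line towards the bar mark at (346,109), so the value is about 0.

```bash
python3 - <<'E'
from h import *
import pickle
np.set_printoptions(precision=4,suppress=True)
c=pickle.load(open('w1.pkl','rb'))
P=[onz(c,p,.06)[:2] for p in((438,38),(187,40),(204,194),(428,194))]  # +x-y,+x+y,-x+y,-x-y
print(P);L=lambda i,j:np.linalg.norm(P[i]-P[j]).round(4);print('sizes',L(0,1),L(1,2),L(2,3),L(3,0))
o=np.mean(P,0);y=P[1]-P[0]+P[2]-P[3];x=P[0]-P[3]+P[1]-P[2]
ay=np.arctan2(y[1],y[0])-np.pi/2;ax=np.arctan2(x[1],x[0]);print('o',o,'yaw',np.degrees([ax,ay]));a=(ax+ay)/2
Rm=np.array([[np.cos(a),-np.sin(a)],[np.sin(a),np.cos(a)]])
print('pred clip',o+Rm@[-.005,.078],'knob',o+Rm@[-.015,-.07])
# clip: cheek outer tops at z .086
print('cheek ends @.086',onz(c,(237,90),.086),onz(c,(241,164),.086))
print('knob disc',onz(c,(378,136),.068),'bar mark',onz(c,(346,109),.06),onz(c,(338,102),.06),'line',onz(c,(368,125),.102),onz(c,(385,138),.102))
print('card seen',onz(c,(48,185),.078),'green',onz(c,(160,228),.0))
im=cv2.imread('pics/w1.png')
cv2.imwrite('pics/w1c.png',cv2.convertScaleAbs(cv2.resize(im[30:205,180:445],None,fx=3,fy=3,interpolation=cv2.INTER_CUBIC),alpha=1.2))
E
```

```text
[array([ 0.6112, -0.2202]), array([0.6629, 0.0344]), array([0.5002, 0.0679]), array([ 0.4463, -0.1914])]
sizes 0.2598 0.1661 0.2649 0.1674
o [ 0.5552 -0.0773] yaw [-10.7612 -11.6081]
pred clip [0.5654 0.0002] knob [ 0.5269 -0.1431]
cheek ends @.086 [ 0.6003 -0.01    0.086 ] [0.5284 0.0064 0.086 ]
knob disc [ 0.5255 -0.1421  0.068 ] bar mark [ 0.5601 -0.1138  0.06  ] [ 0.569  -0.1067  0.06  ] line [ 0.5416 -0.1285  0.102 ] [ 0.5261 -0.1428  0.102 ]
card seen [0.5524 0.2391 0.078 ] green [0.4531 0.1775 0.    ]
```

```bash
python3 -m pendant '{"linear":[[-31.5,7.4,2],[-31.5,7.4,2],[-31.5,7.4,2],[-31.5,7.4,2],[-31.5,7.4,2],[-31.5,7.4,2],[-31.5,7.4,2],[-31.5,7.4,2],[-31.5,7.4,2],[-31.5,7.4,2]],"rotation":[[0,0,-5],[0,0,-10],[0,0,-15],[0,0,-20],[0,0,-25],[0,0,-25.7],[0,0,-25.7],[0,0,-25.7],[0,0,-25.7],[0,0,-25.7]],"grip":[0,0,0,0,0,0,0,0,0,0]}'
python3 - <<'E'
from h import *
import pickle
c=manip.calibration('wrist');im=manip.grab_frame('wrist')
pickle.dump(c,open('w2.pkl','wb'));cv2.imwrite('pics/w2.png',im[:,:,::-1])
a=cv2.imread('pics/w1c.png');b=cv2.resize(im[0:230,170:470,::-1],None,fx=2.6,fy=2.6,interpolation=cv2.INTER_CUBIC)
cv2.imwrite('pics/w2c.png',cv2.convertScaleAbs(b,alpha=1.2))
E
python3 go.py .547 .2587 .2 -76
```

```text
time: 2.65
tool_pos: [0.4796, 0.2513, 0.2486]
tool_rot: [0.0, 0.789, -0.614, -0.0]
contact_force: [-0.5, 0.1, -0.0]
gripper_width: 0.996
t 2.7 pos [0.4799 0.2502 0.2488] yaw -75.9 F [ 0.1 -0.2  0.4] w 0.998 j6 1.67
lin cm [ 0.81 -6.71  4.88] rot [ 0.03 -0.03  0.11]
```

View pics/w1c.png

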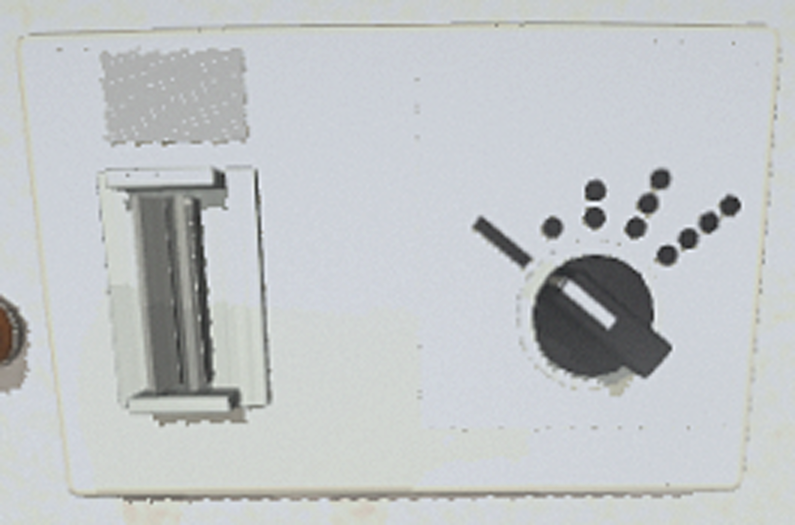

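View pics/w2c.png

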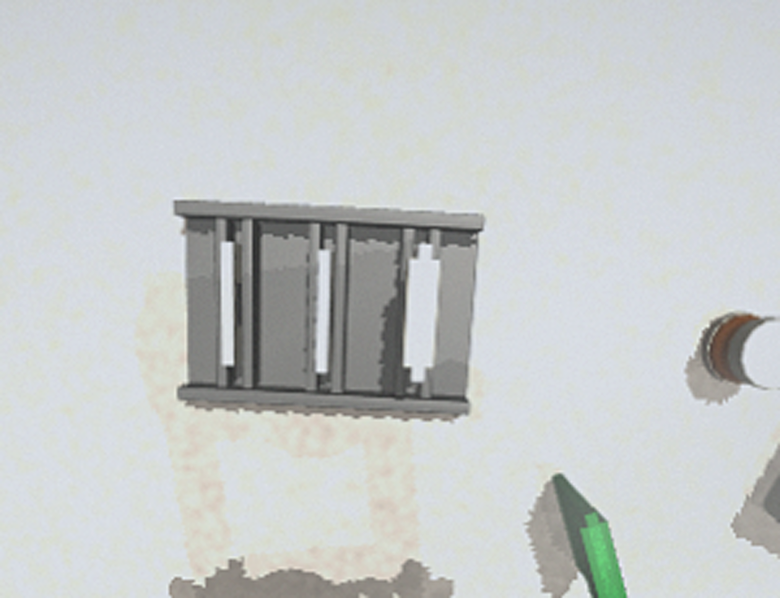

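Wrist crop: the rack's third slot, nearest the jar, holds the card with the wide white rib. Its rib top centre is at crop (422,313), full image (332,120). The two thin plain cards are at crop x 228 and 323, and the green look-alike stands apart at (590,540). The choice is confirmed. In the reader crop the pointer's white line is at the bar mark.

```bash
python3 - <<'E'
from h import *
import pickle
np.set_printoptions(precision=4,suppress=True)
c=pickle.load(open('w1.pkl','rb'));w=pickle.load(open('w2.pkl','rb'));S=manip.calibration('scene')
a=lambda x,y:(180+x/3,30+y/3); b=lambda x,y:(170+x/2.6,y/2.6)
u=onz(c,a(166,178),.086);l=onz(c,a(185,402),.086);d=u-l
print('clip mid',(u+l)/2,'len',np.linalg.norm(d),'yaw',np.degrees(np.arctan2(d[1],d[0])))
e=[onz(w,b(*p),.078) for p in((425,258),(419,368),(410,313),(436,313))];d=e[0]-e[1]
print('rib mid',(e[0]+e[1])/2,'len',np.linalg.norm(d),'thick',np.linalg.norm(e[2]-e[3]),'yaw',np.degrees(np.arctan2(d[1],d[0])))
k=[onz(w,b(*p),.028) for p in((175,202),(484,216),(468,408),(179,396))]
print('rack mid',np.mean(k,0),'sizes',[np.linalg.norm(k[i]-k[i-1]).round(4) for i in range(4)])
d=k[0]+k[3]-k[1]-k[2];print('rack yaw',np.degrees(np.arctan2(d[1],d[0]))-90); f=k[0]+k[1]-k[2]-k[3];print(np.degrees(np.arctan2(f[1],f[0])))
th=np.radians(13.5);print('slot pred',np.mean(k,0)[:2]+[.04*np.sin(th),-.04*np.cos(th)])
E
```

```text
clip mid [ 0.5647 -0.0014  0.086 ] len 0.07441822191637852 yaw -11.097535779574635
rib mid [0.547  0.2593 0.078 ] len 0.039818918335274116 thick 0.009663944401142972 yaw 11.504324822326701
rack mid [0.5383 0.2984 0.028 ] sizes [np.float64(0.0821), np.float64(0.1306), np.float64(0.0816), np.float64(0.1303)]
rack yaw 11.61486385162074
10.996373215515474
slot pred [0.5476 0.2595]
```

```bash
python3 go.py .547 .2594 .07 -78.5
```

```text
t 2.7 pos [0.4799 0.2502 0.2488] yaw -75.9 F [ 0.1 -0.2  0.4] w 0.998 j6 1.67
lin cm [ 0.74 -6.74 17.88] rot [ 0.03 -0.03  2.61]
```

```bash
python3 -m pendant '{"linear":[[0.3,-3,2],[0.5,-5,5],[0.75,-6.7,8],[0.75,-6.7,10.5],[0.75,-6.7,10.5],[0.75,-6.7,11],[0.75,-6.7,13],[0.75,-6.7,14],[0.75,-6.7,14],[0.75,-6.7,14]],"rotation":[[0,0,2.6],[0,0,2.6],[0,0,2.6],[0,0,2.6],[0,0,2.6],[0,0,2.6],[0,0,2.6],[0,0,2.6],[0,0,2.6],[0,0,2.6]],"grip":[0,0,0,0,0,0,0,0,0,0]}'; python3 go.py .547 .2594 .07 -78.5
```

```text
time: 3.53
tool_pos: [0.5469, 0.259, 0.1099]
tool_rot: [-0.0, 0.774, -0.633, 0.0]
contact_force: [-0.0, -0.1, 0.0]
gripper_width: 0.996
t 3.53 pos [0.5469 0.259  0.1099] yaw -78.6 F [-0.  -0.1  0. ] w 0.996 j6 1.69
lin cm [-0.03 -0.02  3.99] rot [-0.04  0.   -0.06]
```

```bash
python3 -m pendant '{"linear":[[0,0,2],[0,0,3.5],[0,0,4],[0,0,4],[0,0,4],[0,0,4],[0,0,4],[0,0,4],[0,0,4],[0,0,4]],"rotation":[[0,0,0],[0,0,0],[0,0,0],[0,0,0],[0,0,0],[0,0,0],[0,0,0],[0,0,0],[0,0,0],[0,0,0]],"grip":[0,0,0,0.3,1,1,1,1,1,1]}'; python3 go.py .547 .2594 .07 -78.5
```

```text
time: 4.37
tool_pos: [0.5474, 0.2594, 0.0699]
tool_rot: [-0.001, 0.774, -0.633, 0.001]
contact_force: [1.1, -0.7, 2.7]
gripper_width: 0.13
t 4.37 pos [0.5474 0.2594 0.0699] yaw -78.5 F [ 1.1 -0.7  2.7] w 0.13 j6 1.69
lin cm [-0.01  0.04 -0.01] rot [-0.09 -0.   -0.04]
```

```bash
python3 -m pendant '{"linear":[[0,0,0],[0,0,0],[0,0,-1],[0,0,-2],[0,0,-3],[0,0,-5],[0,0,-8],[0,0,-11],[0,0,-11],[0,0,-11]],"rotation":[[0,0,0],[0,0,0],[0,0,0],[0,0,0],[0,0,0],[0,0,0],[0,0,0],[0,0,0],[0,0,0],[0,0,0]],"grip":[1,1,1,1,1,1,1,1,1,1]}'
python3 - <<'E'
from h import *
im=np.hstack([cv2.resize(manip.grab_frame('wrist')[100:400,120:520],(400,300)),cv2.resize(manip.grab_frame('side')[200:365,180:400],(400,300),interpolation=cv2.INTER_CUBIC)])
cv2.imwrite('pics/held.png',cv2.convertScaleAbs(im[:,:,::-1],alpha=1.3))
E
python3 go.py .565 -.0008 .18 -101.1
```

```text
time: 5.2
tool_pos: [0.5484, 0.2599, 0.183]
tool_rot: [-0.003, 0.774, -0.633, 0.002]
contact_force: [-0.8, 0.1, -1.6]
gripper_width: 0.127
t 5.3 pos [0.5464 0.2591 0.1788] yaw -78.5 F [-0.3  0.3 -1.1] w 0.128 j6 1.69
lin cm [25.85  3.34 -0.12] rot [ 4.000e-02 -1.000e-02  2.256e+01]
```

View pics/held.png

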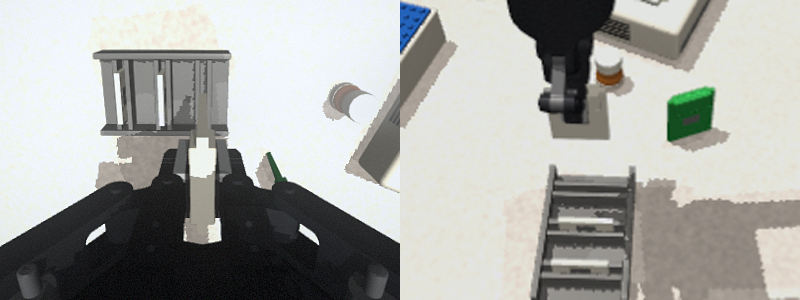

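The card is held upright and centred at wrist-crop (203,190), and both plain cards are still in the rack. Now carrying it over the clip.

```bash
python3 -m pendant '{"linear":[[3,0.4,0],[6.5,0.8,0],[10,1.3,0],[13.5,1.7,0],[17,2.2,0],[20.5,2.6,0],[23.5,3,0],[25.85,3.35,0],[25.85,3.35,0],[25.85,3.35,0]],"rotation":[[0,0,3],[0,0,6],[0,0,9],[0,0,12],[0,0,15],[0,0,18],[0,0,20.5],[0,0,22.55],[0,0,22.55],[0,0,22.55]],"grip":[1,1,1,1,1,1,1,1,1,1]}'
python3 -m pendant '{"linear":[[0,0,0],[0,0,0],[0,0,0.5],[0,0,1],[0,0,1.5],[0,0,1.8],[0,0,1.8],[0,0,1.8],[0,0,1.8],[0,0,1.8]],"rotation":[[0,0,0],[0,0,0],[0,0,0],[0,0,0],[0,0,0],[0,0,0],[0,0,0],[0,0,0],[0,0,0],[0,0,0]],"grip":[1,1,1,1,1,1,1,1,1,1]}'
python3 - <<'E'
from h import *
import pickle
np.set_printoptions(precision=1,suppress=True)
S=manip.calibration('scene');D=manip.calibration('side');W=manip.calibration('wrist')
w=manip.grab_frame('wrist');s=manip.grab_frame('scene');d=manip.grab_frame('side')
cv2.imwrite('pics/w3.png',w[:,:,::-1]);cv2.imwrite('pics/s3.png',s[:,:,::-1]);cv2.imwrite('pics/d3.png',d[:,:,::-1])
R=lambda im,x,y,a,b:cv2.resize(im[y:y+b,x:x+a],(400,300),interpolation=cv2.INTER_CUBIC)
im=np.vstack([np.hstack([R(w,200,60,240,180),R(s,245,165,80,60)]),np.hstack([R(d,265,130,100,75),R(d,245,120,140,105)])])
cv2.imwrite('pics/over.png',cv2.convertScaleAbs(im[:,:,::-1],alpha=1.3))
E
python3 go.py .565 -.0008 .162 -101.1
```

```text
time: 6.13
tool_pos: [0.5642, -0.0016, 0.1771]
tool_rot: [-0.001, -0.635, 0.773, 0.001]
contact_force: [-0.8, -0.0, 0.2]
gripper_width: 0.129
time: 6.97
tool_pos: [0.5656, -0.0008, 0.1614]
tool_rot: [0.0, -0.635, 0.772, -0.0]
contact_force: [-0.5, 0.8, -0.8]
gripper_width: 0.131
t 7.12 pos [ 0.5655 -0.0008  0.1613] yaw -101.1 F [-0.8  0.1 -0.6] w 0.134 j6 1.63
lin cm [ 0.01  0.05 -0.07] rot [-0.03  0.    0.01]
```

View pics/over.png

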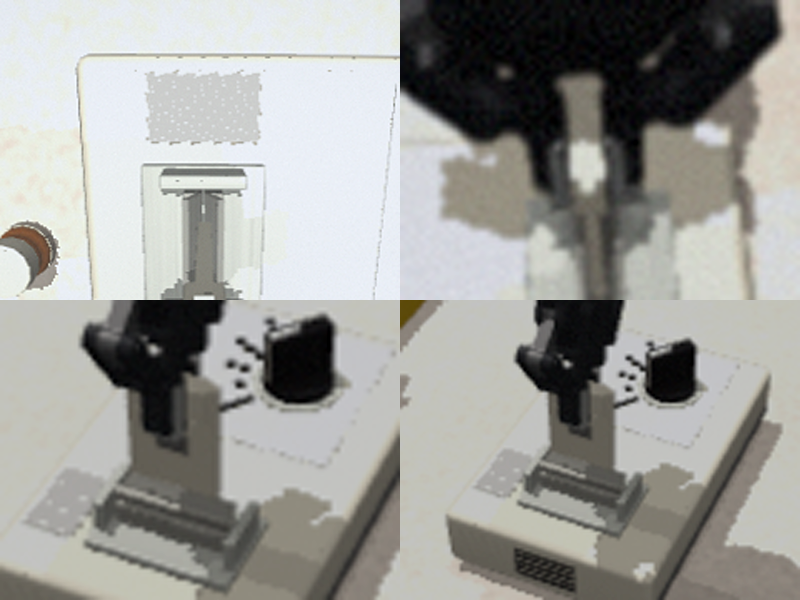

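The wrist crop shows the card's lower end at (204,295), in line with the slot centre at (203,220). The side view agrees that it hangs upright over the mouth. Pressing down slowly.

```bash
python3 -m pendant '{"linear":[[0,0,0.5],[0,0,1],[0,0,1.3],[0,0,1.6],[0,0,1.9],[0,0,2.2],[0,0,2.5],[0,0,2.8],[0,0,3],[0,0,3]],"rotation":[[0,0,0],[0,0,0],[0,0,0],[0,0,0],[0,0,0],[0,0,0],[0,0,0],[0,0,0],[0,0,0],[0,0,0]],"grip":[1,1,1,1,1,1,1,1,1,1]}'
python3 go.py .565 -.0008 .128 -101.1
```

```text
time: 7.95
tool_pos: [0.5669, -0.0008, 0.1325]
tool_rot: [0.002, -0.635, 0.772, -0.001]
contact_force: [1.3, 0.4, 3.3]
gripper_width: 0.13
t 7.95 pos [ 0.5669 -0.0008  0.1325] yaw -101.1 F [1.3 0.4 3.3] w 0.13 j6 1.63
lin cm [0.04 0.19 0.45] rot [-0.24  0.04 -0.  ]
```

```bash
python3 -m pendant '{"linear":[[0,0,0.1],[0,0,0.2],[0,0,0.3],[0,0,0.4],[0,0,0.4],[0,0,0.5],[0,0,0.5],[0,0,0.5],[0,0,0.5],[0,0,0.5]],"rotation":[[0,0,0],[0,0,0],[0,0,0],[0,0,0],[0,0,0],[0,0,0],[0,0,0],[0,0,0],[0,0,0],[0,0,0]],"grip":[1,1,1,1,1,1,1,1,1,1]}'
python3 go.py .565 -.0008 .128 -101.1
```

```text
time: 8.78
tool_pos: [0.5668, -0.0008, 0.1278]
tool_rot: [0.001, -0.635, 0.772, -0.001]
contact_force: [0.4, 0.3, 6.6]
gripper_width: 0.127
t 8.78 pos [ 0.5668 -0.0008  0.1278] yaw -101.1 F [0.4 0.3 6.6] w 0.127 j6 1.63
lin cm [ 0.04  0.17 -0.02] rot [-0.2   0.04  0.  ]
```

```bash
python3 -m pendant '{"linear":[[0,0,0.05],[0,0,0.1],[0,0,0.15],[0,0,0.15],[0,0,0.15],[0,0,0.15],[0,0,0.15],[0,0,0.15],[0,0,0.15],[0,0,0.15]],"rotation":[[0,0,0],[0,0,0],[0,0,0],[0,0,0],[0,0,0],[0,0,0],[0,0,0],[0,0,0],[0,0,0],[0,0,0]],"grip":[1,1,1,1,1,1,1,1,1,1]}'
python3 go.py .565 -.0008 .128 -101.1
```

```text
time: 9.62
tool_pos: [0.5669, -0.0008, 0.1278]
tool_rot: [0.001, -0.635, 0.772, -0.001]
contact_force: [-2.7, 0.5, 14.8]
gripper_width: 0.129
t 9.62 pos [ 0.5669 -0.0008  0.1278] yaw -101.1 F [-2.7  0.5 14.8] w 0.129 j6 1.63
lin cm [ 0.04  0.18 -0.02] rot [-0.19  0.03  0.01]
```

The bed is reached: a further 1.5 mm commanded gave no travel, and the force rose from 6.6 to 14.8 N. TCP z 0.128 matches the home height. Releasing and lifting.

```bash
python3 -m pendant '{"linear":[[0,0,-0.1],[0,0,-0.1],[0,0,-0.1],[0,0,-0.1],[0,0,-0.1],[0,0,-1],[0,0,-3],[0,0,-6],[0,0,-9],[0,0,-12]],"rotation":[[0,0,0],[0,0,0],[0,0,0],[0,0,0],[0,0,0],[0,0,0],[0,0,0],[0,0,0],[0,0,0],[0,0,0]],"grip":[0,0,0,0,0,0,0,0,0,0]}'
python3 go.py .527 -.1430 .16 -49.5
```

```text
time: 10.45
tool_pos: [0.565, -0.0007, 0.246]
tool_rot: [-0.0, -0.635, 0.772, 0.0]
contact_force: [0.4, -0.3, -0.4]
gripper_width: 1.0
t 10.45 pos [ 0.565  -0.0007  0.246 ] yaw -101.1 F [ 0.4 -0.3 -0.4] w 1.0 j6 1.63
lin cm [14.69  0.99  8.61] rot [ 2.000e-02  1.000e-02 -5.159e+01]
```

```bash
python3 -m pendant '{"linear":[[3,0.2,0],[6,0.4,0],[9,0.6,0],[12,0.8,0],[14.7,1,0],[14.7,1,1],[14.7,1,2],[14.7,1,3],[14.7,1,3],[14.7,1,3]],"rotation":[[0,0,-7],[0,0,-14],[0,0,-21],[0,0,-28],[0,0,-35],[0,0,-42],[0,0,-49],[0,0,-51.6],[0,0,-51.6],[0,0,-51.6]],"grip":[0,0,0,0,0,0,0,0,0,0]}'
python3 - <<'E'
from h import *
import pickle
W=manip.calibration('wrist');w=manip.grab_frame('wrist');s=manip.grab_frame('side')
pickle.dump(W,open('w4.pkl','wb'));cv2.imwrite('pics/w4.png',w[:,:,::-1])
R=lambda im,x,y,a,b:cv2.resize(im[y:y+b,x:x+a],(400,400),interpolation=cv2.INTER_CUBIC)
im=np.hstack([R(w,120,0,400,400),R(s,255,120,110,110)])
cv2.imwrite('pics/knob.png',cv2.convertScaleAbs(im[:,:,::-1],alpha=1.2))
print(proj(W,np.array([.527,-.143,.102])),proj(W,np.array([.565,-.0008,.136])))
E
python3 go.py .527 -.1430 .095 -49.5
```

```text
time: 11.28
tool_pos: [0.5269, -0.143, 0.2144]
tool_rot: [0.0, 0.908, -0.419, -0.001]
contact_force: [0.1, 0.4, -0.2]
gripper_width: 1.001
[322.9395368  205.99903605] [189.42662262  38.43876291]
t 11.38 pos [ 0.5276 -0.1431  0.2155] yaw -49.5 F [ 0.  -0.2  0. ] w 0.996 j6 0.46
lin cm [-0.06  0.05 12.05] rot [-0.03 -0.06 -0.04]
```

View pics/knob.png

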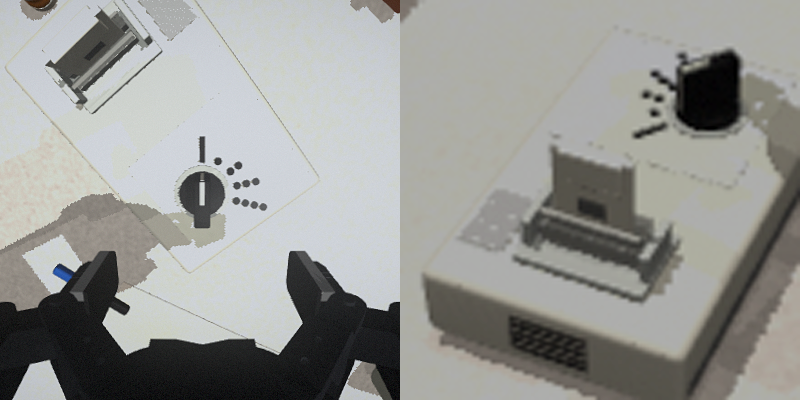

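The card stands upright in the clip (side crop (595,190)). The knob bar is vertical in the wrist crop at column 202, midway between the jaws, so the pinch is aligned. Descending and pinching.

```bash
python3 -m pendant '{"linear":[[0,0,3],[0,0,6],[0,0,9],[0,0,11],[0,0,12],[0,0,12],[0,0,12],[0,0,12],[0,0,12],[0,0,12]],"rotation":[[0,0,0],[0,0,0],[0,0,0],[0,0,0],[0,0,0],[0,0,0],[0,0,0],[0,0,0],[0,0,0],[0,0,0]],"grip":[0,0,0,0,0,0,0.5,1,1,1]}'
python3 -m pendant '{"linear":[[0,0,0],[0,0,0],[0,0,0],[0,0,0],[0,0,0],[0,0,0],[0,0,0],[0,0,0],[0,0,0],[0,0,0]],"rotation":[[0,0,0],[0,0,0],[0,0,0],[0,0,0],[0,0,0],[0,0,0],[0,0,0],[0,0,0],[0,0,0],[0,0,0]],"grip":[1,1,1,1,1,1,1,1,1,1]}'
python3 go.py .527 -.1430 .095 -126.8
```

```text
time: 12.22
tool_pos: [0.5284, -0.1435, 0.0964]
tool_rot: [-0.0, 0.908, -0.419, 0.002]
contact_force: [0.0, -0.5, 0.6]
gripper_width: 0.453
time: 13.05
tool_pos: [0.5271, -0.1426, 0.0956]
tool_rot: [-0.0, 0.908, -0.419, -0.001]
contact_force: [-4.2, 2.4, 6.3]
gripper_width: 0.15
t 13.05 pos [ 0.5271 -0.1426  0.0956] yaw -49.5 F [-4.2  2.4  6.3] w 0.15 j6 0.46
lin cm [0.02 0.04 0.06] rot [5.000e-02 8.000e-02 7.731e+01]
```

```bash
python3 -m pendant '{"linear":[[0,0,0],[0,0,0],[0,0,0],[0,0,0],[0,0,0],[0,0,0],[0,0,0],[0,0,0],[0,0,0],[0,0,0]],"rotation":[[0,0,4],[0,0,8],[0,0,12],[0,0,16],[0,0,20],[0,0,24],[0,0,28],[0,0,32],[0,0,36],[0,0,40]],"grip":[1,1,1,1,1,1,1,1,1,1]}'
python3 -m pendant '{"linear":[[0,0,0],[0,0,0],[0,0,0],[0,0,0],[0,0,0],[0,0,0],[0,0,0],[0,0,0],[0,0,0],[0,0,0]],"rotation":[[0,0,4],[0,0,8],[0,0,12],[0,0,16],[0,0,20],[0,0,24],[0,0,28],[0,0,32],[0,0,36],[0,0,37.3]],"grip":[1,1,1,1,1,1,1,1,1,1]}'
python3 go.py .527 -.1430 .095 -126.8
```

```text
time: 13.88
tool_pos: [0.5274, -0.1434, 0.0956]
tool_rot: [0.0, 0.709, -0.705, 0.0]
contact_force: [-1.8, 0.4, 4.4]
gripper_width: 0.148
time: 14.72
tool_pos: [0.5271, -0.1442, 0.0955]
tool_rot: [-0.001, -0.447, 0.895, -0.001]
contact_force: [-4.6, -2.9, 4.9]
gripper_width: 0.154
t 14.72 pos [ 0.5271 -0.1442  0.0955] yaw -126.9 F [-4.6 -2.9  4.9] w 0.154 j6 1.81
lin cm [-0.09  0.08  0.05] rot [-0.05 -0.14 -0.1 ]
```

Release, rise and look.

```bash
python3 -m pendant '{"linear":[[0,0,0],[0,0,0],[0,0,0],[0,0,0],[0,0,0],[0,0,0],[0,0,-2],[0,0,-5],[0,0,-9],[0,0,-13]],"rotation":[[0,0,0],[0,0,0],[0,0,0],[0,0,0],[0,0,0],[0,0,0],[0,0,0],[0,0,0],[0,0,0],[0,0,0]],"grip":[0,0,0,0,0,0,0,0,0,0]}'
python3 go.py .48 -.08 .27 -101
python3 - <<'E'
from h import *
W=manip.calibration('wrist');w=manip.grab_frame('wrist');s=manip.grab_frame('side');c=manip.grab_frame('scene')
cv2.imwrite('pics/w5.png',w[:,:,::-1]);cv2.imwrite('pics/d5.png',s[:,:,::-1]);cv2.imwrite('pics/s5.png',c[:,:,::-1])
R=lambda im,x,y,a,b:cv2.resize(im[y:y+b,x:x+a],(400,300),interpolation=cv2.INTER_CUBIC)
im=np.vstack([np.hstack([R(w,120,0,400,300),R(w,252,120,140,105)]),np.hstack([R(s,255,120,140,105),R(s,200,215,200,150)])])
cv2.imwrite('pics/fin.png',cv2.convertScaleAbs(im[:,:,::-1],alpha=1.2))
E
```

```text
time: 15.55
tool_pos: [0.5263, -0.1426, 0.2246]
tool_rot: [-0.001, -0.448, 0.894, 0.001]
contact_force: [0.4, -0.5, -1.1]
gripper_width: 1.0
t 15.55 pos [ 0.5263 -0.1426  0.2246] yaw -126.8 F [ 0.4 -0.5 -1.1] w 1.0 j6 1.81
lin cm [-2.24  7.47 -4.52] rot [  0.17   0.   -25.77]
```

View pics/fin.png

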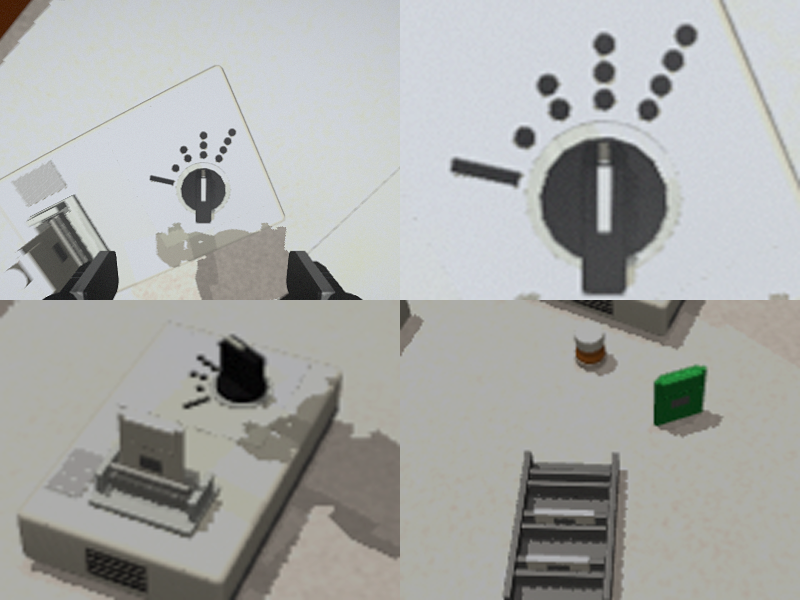

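Final view: the white line points at the three-dot row (crop (604,72)), and the card stands in the clip (side crop (152,440)). Both plain cards, the jar and the green look-alike are where they were. One numerical check of seating depth, then hand in.

```bash
python3 - <<'E'
from h import *
D=manip.calibration('side');a=np.radians(-11.1);x=np.array([np.cos(a),np.sin(a),0]);y=np.array([-np.sin(a),np.cos(a),0]);o=np.array([.566,-.0008,.066])
for z in(.070,.080):
  print('rib top +y corners for depth err',z-.07,[proj(D,o+x*sx*.02+y*.006+[0,0,z]).round(1) for sx in(1,-1)])
print('seen (297.0,159.2+) (319.8,164.5)')
im=cv2.imread('pics/d5.png',0).astype(int);print(im[155:172,302])
E
```

```text
rib top +y corners for depth err 0.0 [array([297.1, 160.7]), array([315., 166.])]
rib top +y corners for depth err 0.009999999999999995 [array([296.9, 156.9]), array([314.9, 162.2])]
seen (297.0,159.2+) (319.8,164.5)
[143 143 143 141 143 143 143 130  87  69  69  68  69  69  68  68  68]
```

```bash
python3 -c "
from plant import manip
print(manip.state()['time']);print(manip.job_done())"
```

```text
15.7
the job is handed in; nothing more can be done
None
```

I took the ribbed white sample card from the rack slot nearest the reader and pressed it into the clip. I then turned the knob from the bar mark to three dots and handed the job in at 15.7 s.

- **Card:** it stopped at the height computed for fully home, TCP z 0.128 m. A further 1.5 mm commanded gave no travel, and the force rose from 6.6 to 14.8 N. In the final side view the card stands upright with the gripper clear, its rib top edge at row 162 against 162.2 predicted for fully seated. My rough reading of the rib's right corner was about 5 px off the predicted column, because I had probably taken the wider card's corner rather than the rib's.
- **Knob:** after I released it, the white line points at the three-dot row.
- **Surroundings:** both plain cards are still in the rack, and the jar and the green look-alike are untouched.
- **Measurements that disagreed:** the reader's top measured 3% shorter than the size given (262 against 270 mm), perhaps from rounded edges. Its centre still agreed with the clip to about 2 mm.

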